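# Ease a power module off its cooling plate with a wedge

### The arm

A 6-joint arm with a two-finger parallel gripper is mounted at the origin on a cart in front of the work surface, level with it; the furniture and walls round the work are solid. World frame = base frame: x ahead of the robot, y to its left, z up, the work surface at z = 0. Lengths are in m, angles in rad, forces in N, time in s.
With the tool pointing down it reaches from about 0.425 to 0.925 m from the base axis. Payload 12.5 kg.
Tool frame: the origin (TCP) lies on the centre line of the jaws, within the pads' length; the fingertips stand 11 mm ahead of it and the grasp point (between the pads) lies 8 mm behind it (manip.finger_overhang is the distance from the TCP to the fingertips, in m); z points along the fingers, y is the line along which they close (so a half turn about z gives the same grasp; the last joint's range is limited). The gripper opens to 85 mm and grips with 20 to 120 N. Pads are 22 mm wide; open, the fingers measure 114 mm over their backs; the gripper's body (76 mm by 85 mm) begins 54 mm behind the grasp point. The pads swing forward as they close: fully open they stand 13 mm farther back than shut.
Start: joints at [-1.45, 0.491, 1.559, -0, 1.092, -0.106], TCP at [0.141, -0.609, 0.242] pointing down, gripper open.
Joint ranges: [-3.1, 3.1], [-0.84, 2.19], [0.05, 2.79], [-1.13, 4.28], [0.06, 2.93], [-2.69, 2.69]. Speed limits (rad/s): [2.22, 2.22, 2.79, 3.14, 3.14, 3.14].

### API

Orientations are given as a unit quaternion [x, y, z, w].
In Python, from workcell import manip, eoat, cams, regions_of, pinpoint gives the robot as it stands. Calls block until the motion is done:
- manip.move_pose(position, orientation): joint-space move of the TCP to a pose.
- manip.servo_line(position, feed=0.15, ori=None, f_stop=None): straight line of the TCP; ori=None keeps the orientation; feed is the mean speed in m/s. With f_stop (N) it stops when the force on the tool has changed by that much, and returns True; else False.
- manip.movej(angles): joint-space move.
- eoat.grip(opening): finger opening in m; the grip force is fixed at half the most; returns when the fingers have stopped.
- manip.wait(seconds).
- manip.solve_ik(position, orientation): joint angles nearest the present ones, or None.
- cams.capture(name): name is "side" or "top" or "wrist"; returns a dict with "pixels" (420x560x3 uint8, red, green, blue), "z_map" (420x560 float32, m along the optical axis (not along the pixel's ray), 0 where there is no reading), "vertical_fov" (degrees; the focal length in pixels is half the picture's height over the tangent of half this angle, whatever the lens; pixels are square), "cx", "cy" (the principal point, pixels), "dist_coeffs" ([k1, k2, p1, p2, k3] as OpenCV has them; the pictures are not rectified), "xyz" and "rotation" of the camera in the world. Camera axes: x right, y up, looking along -z (the intrinsics and any distortion apply to the point x, -y, -z); pixel columns grow to the right and rows downward; lengths in m; the calibration is good to about 2 mm. A picture is of the moment at which its call begins.
A pose or a line that the arm cannot do raises manip.PlanningError and nothing moves.
- manip.sign_off(): hands the job in; it is judged then, once.
Trained networks look in a picture, given as the dict that the camera call returned (one of the last four; its "shot" number tells which), for a name from the list of things; names that differ only in an ending like _2 or _b are one class to them, and where a whole thing is asked for, a point or a joint stands for the part that bears it (a point fixed in the world has none). Each returns a list of dicts, best first, with "p" (0 to 1); they miss things now and then, are a little off and sometimes report something else, mostly with a low value. They report only what shows in the picture. A call takes as long as a camera call.
- regions_of(picture, query): "pixels" (420x560 bool, what is visible of it) and "pixel" ([row, column] in pixels, amid what is visible of it).
- pinpoint(picture, query): "pixel" ([row, column] in pixels: a listed point, or the origin of a listed thing).
Readings, each from a call of its own:
- manip.get_t(): time.
- manip.get_q(): joint angles.
- manip.get_qvel(): joint speeds.
- manip.get_effort(): joint torques, N m.
- manip.get_tcp_pos(): TCP position.
- manip.get_orientation(): TCP orientation.
- manip.get_force(): force on the tool from outside, world axes, zero at the start.
- manip.get_ft_torque(): the same for the moment, N m.
- manip.get_finger_gap(): finger opening in m.
- manip.get_grip_force(): force on a finger pad.
Only numpy, scipy, OpenCV 4.12 (cv2) and the standard library are available. Lean on these libraries where they do the work, as an engineer would, in place of code of your own. Each camera call takes 0.05 s, during which the arm holds its last target. There are 200 camera calls.

### The job

The beige power module has to come off its finned cooling plate. Pick up the orange wedge and, keeping it flat on the worktop, slide its thin end straight and centred under the overhanging near end of the module until that end just lifts off, about 4 mm (2 mm is enough, 6 mm is too much). Stop there and finish while still gripping the wedge in place so that it carries the raised end; touch the module with nothing but the wedge, let it keep its place between the guides, and leave the other things on the worktop alone.

Things in the scene. Friction and masses are not known exactly. Their poses are not given: they have to be found in the camera images.
- wedge: Loose orange plastic wedge, 85 mm long (its x), 30 mm wide (its y), about 0.12 kg. Origin at the centre of its underside; +x points to the thin end. The thin end is 20 mm high; the top face rises evenly away from it at 0.325 mm per mm for 55 mm; then follows a level grip block 30 mm long and 38 mm high with dark ribs on its sides, at -x. Grasp the grip block from above across the 30 mm width.
- wedge_tip (a point): Middle of the upper edge of the wedge's thin end: (42.5, 0, 20) mm in the wedge's frame.
- wedge_grip (a point): Point to grasp the wedge: centre of the grip block, (-27, 0, 25) mm in the wedge's frame, 69.5 mm behind the thin end.
- plate: Finned aluminium cooling plate fixed to the worktop, 80 mm long (its x), 64 mm wide, top 22.5 mm above the worktop; origin under its centre, +x away from the open near end; near face at x = -40 mm. On it a dark end stop 14 mm high behind the module (face at x = +22 mm) and two guides 8 mm high beside the module with about 2 mm play each side.
- plate_mouth (a point): Fixed point, (-73, 0, 22.5) mm in the plate's frame, same axes: middle of the lower edge of the resting module's near end; push the wedge in here along +x. The module overhangs the plate by 33 mm, 22.5 mm above the worktop. The wedge's thin end passes 2.5 mm below it, the ramp touches about 8 mm in, and each further mm raises the near end about 0.325 mm.
- module: Loose beige power module with three screw posts on a copper base flange, 94 mm long (its y), 34 mm wide (its x), 34 mm high, about 0.6 kg; origin at the centre of its underside, -y points to its overhanging near end. It rests flat on the cooling plate, 1 mm short of the end stop (the push closes that gap), and pivots on its far lower edge as the near end is raised.
- module_front (a point): Middle of the lower edge of the module's overhanging near end; its height above the worktop is 22.5 mm when the module rests flat, and 26.5 mm at a lift of 4 mm.
- spool: Bystander: reel of solder wire with green cheeks, 59 x 74 x 36 mm, origin at the centre of its underside. Leave it alone.
- sink: Bystander: finned aluminium heat sink, 38 x 65 x 26 mm, origin at the centre of its underside. Leave it alone.

How it is judged:
On the way, in this order (a step that is already met when the one before it is completed fails the run):
1. the wedge is gripped by the fingers while the module still rests flat (contact force between the fingers and wedge above 3 N and height (world z) of module_front below 0.0235 m), for 0.2 s.
2. the gripped wedge has raised the near end of the module at least 1.5 mm and carries it (contact force between the fingers and wedge above 2 N and contact force between wedge and module above 0.5 N and height (world z) of module_front above 0.024 m), for 0.1 s.
At the end, for the whole second after the job is handed in: Module near end raised 2 to 6 mm, borne by the wedge (>0.5 N), untouched by the robot; wedge gripped (>2 N), flat (z <6 mm, tilt <0.1 rad), at least 5 mm in, within 12 mm of centre and 0.2 rad of straight; module within 10 mm of its start and 0.15 rad of straight; all at rest (height (world z) of module_front between 0.0245 and 0.0285 m and contact force between wedge and module above 0.5 N and contact force between the fingers and wedge above 2 N and contact force between each of the arm, the fingers and module below 0.1 N and height (world z) of wedge below 0.006 m and angle between wedge's own z axis and vertical below 0.1 rad and y of wedge_tip in the frame of plate_mouth between -0.012 and 0.012 m and x of wedge_tip in the frame of plate_mouth above 0.005 m and angle between the x axis of wedge and the x axis of plate, either way round below 0.2 rad and distance of module from where it was at the start of the episode below 0.01 m and angle between the y axis of module and the x axis of plate, either way round below 0.15 rad and linear speed of each of module, wedge below 0.01 m/s); the arm keeps its last pose, push and grip.
It fails at once if the module is lifted too far (more than 7.5 mm) (height (world z) of module_front above 0.03 m).
It fails at once if the robot itself touches the module (contact force between any of the arm, the fingers and module above 1 N).
It fails at once if the solder reel or the heat sink is moved by more than 30 mm (distance of any of spool, sink from where it was at the start of the episode above 0.03 m).
It also fails if it takes over 38 s, if anything falls off the work surface, if the arm or the gripper's body presses on something with over 40 N, if the wrist force passes 120 N, or if a joint passes its speed limit or range.

## Working session

There is one attempt and no reset: what is moved stays moved. The work goes in short steps, each a Python script; the robot and the scene stay as the last script left them, time stands still between calls to the robot, and variables do not carry over. Pictures are saved under pics/ and viewed, at most 10 in all, crops included, and the job is handed in when it is done.

```bash
mkdir -p pics; cat > h.py <<'E'
import numpy as np, cv2
from workcell import manip, eoat, cams, regions_of, pinpoint
from scipy.spatial.transform import Rotation as R
def K(p):
    f=p["pixels"].shape[0]/2/np.tan(np.radians(p["vertical_fov"])/2)
    return np.array([[f,0,p["cx"]],[0,f,p["cy"]],[0,0,1.]])
def rot(p):
    r=np.array(p["rotation"],float)
    return r if r.shape==(3,3) else R.from_quat(r).as_matrix()
def rays(p,rc):
    rc=np.atleast_2d(np.array(rc,float))
    u=cv2.undistortPoints(rc[:,None,::-1].copy(),K(p),np.array(p["dist_coeffs"],float))[:,0]
    return np.c_[u[:,0],-u[:,1],-np.ones(len(u))]@rot(p).T   # scaled by depth -> point
def at_z(p,rc,z):
    d=rays(p,rc); o=np.array(p["xyz"]); return o+d*((z-o[2])/d[:,2])[:,None]
def cloud(p,mask):
    rc=np.argwhere(mask&(p["z_map"]>0)); 
    return np.array(p["xyz"])+rays(p,rc)*p["z_map"][rc[:,0],rc[:,1]][:,None]
def tri(p1,a,p2,b):
    A=[];B=[]
    for p,x in((p1,a),(p2,b)):
        d=rays(p,x)[0]; d/=np.linalg.norm(d); M=np.eye(3)-np.outer(d,d); A.append(M);B.append(M@np.array(p["xyz"]))
    x=np.linalg.lstsq(np.vstack(A),np.hstack(B),rcond=None)[0]
    return x,[float(np.linalg.norm(M@x-c)) for M,c in zip(A,B)]
def save(p,n): cv2.imwrite(f"pics/{n}.png",p["pixels"][:,:,::-1])
E
cat > a.py <<'E'
from h import *
np.set_printoptions(precision=4,suppress=True)
P={n:cams.capture(n) for n in("side","top")}
cv2.imwrite("pics/a.png",cv2.resize(np.vstack([P["top"]["pixels"],P["side"]["pixels"]])[:,:,::-1],(400,600)))
save(P["top"],"top");save(P["side"],"side")
px={}
for n,p in P.items():
    print(n,np.array(p["xyz"]),p["vertical_fov"],p["dist_coeffs"])
    for q in("wedge","wedge_tip","wedge_grip","plate","plate_mouth","module","module_front","spool","sink"):
        r=pinpoint(p,q)
        if r: px[n,q]=r[0]["pixel"]; print(n,q,[(round(x["p"],2),np.round(x["pixel"],1)) for x in r[:2]])
    for q in("wedge","module","plate","spool","sink"):
        r=regions_of(p,q)
        if r:
            c=cloud(p,r[0]["pixels"]); print(q,"mask",round(r[0]["p"],2),len(c),*( [np.percentile(c,[2,50,98],axis=0).ravel()] if len(c) else []))
for q in("wedge","wedge_tip","wedge_grip","plate","plate_mouth","module","module_front","spool","sink"):
    if ("top",q) in px and ("side",q) in px: print("tri",q,*tri(P["top"],px["top",q],P["side"],px["side",q]))
print(manip.get_t())
E
python3 a.py
```

```text
side [ 0.3999 -0.9242  0.7428] 51.90323509858523 [-0.0075  0.      0.      0.      0.    ]
side wedge [(0.67, array([186. , 292.5])), (0.61, array([264. , 272.3]))]
side wedge_tip [(0.65, array([263.2, 293.4]))]
side wedge_grip [(0.61, array([260.6, 262.3]))]
side plate [(0.62, array([185.6, 291.5]))]
side plate_mouth [(0.67, array([182.9, 272.9]))]
side module [(0.53, array([177.6, 284.3]))]
side module_front [(0.8, array([183.7, 272.8]))]
side spool [(0.76, array([359.2, 279.9])), (0.39, array([179.7, 284.1]))]
side sink [(0.71, array([312.8, 268.4]))]
wedge mask 0.87 595 [ 0.4458 -0.1552  0.0002  0.4821 -0.1336  0.0254  0.5239 -0.0756  0.0396]
module mask 0.57 280 [0.5411 0.2083 0.0258 0.5748 0.2282 0.0457 0.6164 0.2545 0.0559]
plate mask 0.74 281 [ 0.5735  0.2079 -0.0012  0.6124  0.226   0.0202  0.6498  0.2534  0.0348]
spool mask 0.92 785 [ 0.4406 -0.4164  0.0004  0.4656 -0.3998  0.0347  0.4914 -0.3666  0.0382]
sink mask 0.95 531 [ 0.4307 -0.3123  0.0001  0.4563 -0.2851  0.0195  0.4803 -0.2466  0.0268]
top [ 0.3133 -0.0268  1.4041] 46.651395242893955 [0.0525 0.     0.     0.     
[... 956 characters left out ...]
2439604, 0.03631280332439508]
tri wedge_tip [ 0.5387 -0.1455  0.0224] [0.002685069195404663, 0.002685069195404803]
tri wedge_grip [ 0.4653 -0.1292  0.0283] [0.004309039325553573, 0.004309039325553726]
tri plate [ 0.6042  0.2596 -0.0095] [0.003055859088624809, 0.0030558590886249648]
tri plate_mouth [0.5368 0.2199 0.032 ] [0.0012618900420024689, 0.001261890042003049]
tri module [0.5794 0.2593 0.0234] [0.0015902077928742712, 0.0015902077928745151]
tri module_front [0.5371 0.2239 0.0266] [0.001486663375897556, 0.0014866633758975362]
tri spool [ 0.4613 -0.4014  0.0039] [0.0020970146195680426, 0.00209701461956771]
tri sink [ 0.4572 -0.2798  0.007 ] [0.0012632356270860035, 0.001263235627086307]
1.5
```

```bash
cat >> h.py <<'E'
def down(yaw): return (R.from_euler("z",yaw)*R.from_euler("x",np.pi)).as_quat()
E
python3 - <<'E'
from h import *
np.set_printoptions(precision=4,suppress=True)
p=cams.capture("wrist");T=manip.get_tcp_pos();O=R.from_quat(manip.get_orientation())
print(O.as_matrix(),"cam in tcp",O.inv().apply(np.array(p["xyz"])-T),"\n",O.as_matrix().T@rot(p),p["vertical_fov"])
for pos,y in(([.48,-.13,.2],-.22),([.54,.22,.2],.5)):
    for d in(0,np.pi): print(manip.solve_ik(pos,down(y+d)))
E
```

```text
[[ 0.9744  0.2249  0.    ]
 [ 0.2249 -0.9744 -0.0001]
 [ 0.      0.0001 -1.    ]] cam in tcp [ 0.0834 -0.0005 -0.1299] 
 [[ 0.0002  0.9468  0.3217]
 [ 1.     -0.0004  0.0007]
 [ 0.0008  0.3217 -0.9468]] 69.85507135481679
[-0.3974  0.3649  1.9162 -0.      0.8605  1.3934]
[-0.3974  0.3649  1.9162  0.      0.8605 -1.7482]
[ 0.2736  0.4775  1.7125 -0.      0.9515  1.3444]
[ 0.2736  0.4775  1.7125  0.      0.9515 -1.7972]
```

View pics/a.png

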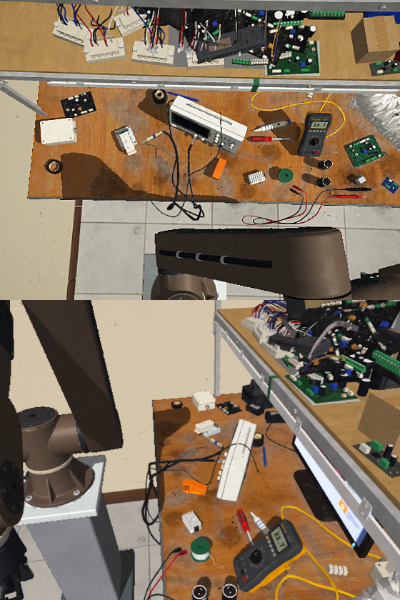

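```bash
cat > look.py <<'E'
from h import *
import sys
np.set_printoptions(precision=4,suppress=True)
def look(qs,places,yaw,tag):
    P=[]
    px=[]
    for i,pos in enumerate(places):
        (manip.move_pose if i==0 else manip.servo_line)(pos,down(yaw)) if i==0 else manip.servo_line(pos,feed=.25)
        p=cams.capture("wrist");P.append(p);d={}
        for q in qs:
            r=pinpoint(p,q)
            if r: d[q]=r[0]["pixel"];print(i,q,round(r[0]["p"],2),np.round(r[0]["pixel"],1))
        px.append(d); save(p,f"{tag}{i}")
        for q in("wedge","module","plate"):
            if q in qs:
                r=regions_of(p,q)
                if r: np.save(f"{tag}{i}_{q}.npy",cloud(p,r[0]["pixels"])); print(q,round(r[0]["p"],2),r[0]["pixels"].sum())
    out={}
    for q in qs:
        if q in px[0] and q in px[1]: out[q]=tri(P[0],px[0][q],P[1],px[1][q]); print("tri",q,*out[q])
    print("t",manip.get_t()); return P,px,out
def rect(c,lo,hi):
    m=(c[:,2]>lo)&(c[:,2]<hi); r=cv2.minAreaRect((c[m,:2]*1000).astype(np.float32)); return m.sum(),r
E
python3 - <<'E'
from look import *
look(["wedge","wedge_tip","wedge_grip"],[[.46,-.10,.16],[.46,-.17,.16]],np.pi-.22,"w")
for i in(0,1):
    c=np.load(f"w{i}_wedge.npy"); print(np.percentile(c,[1,50,99],axis=0)); print(rect(c,.004,.05),rect(c,.034,.05))
E
```

```text
0 wedge 0.77 [219.2 270.2]
0 wedge_tip 0.74 [263.1 257.7]
0 wedge_grip 0.97 [204.8 269. ]
wedge 0.67 2656
1 wedge 0.68 [205.5 331.6]
1 wedge_tip 0.56 [248.9 324.1]
1 wedge_grip 0.95 [188. 340.]
wedge 0.61 3332
tri wedge [ 0.4962 -0.1225 -0.0242] [0.0006980576306258806, 0.0006980576306253028]
tri wedge_tip [ 0.5263 -0.1415  0.0148] [0.0007255691082496297, 0.000725569108249467]
tri wedge_grip [ 0.4668 -0.1152  0.0138] [0.001018107037185735, 0.0010181070371855182]
t 4.6583
[[ 0.4435 -0.1488  0.0019]
 [ 0.4746 -0.1205  0.0332]
 [ 0.5265 -0.097   0.0377]]
(np.int64(2600), ((486.9572448730469, -124.46861267089844), (30.157024383544922, 84.8994140625), 67.32306671142578)) (np.int64(1252), ((466.58355712890625, -116.10719299316406), (29.756893157958984, 40.8789176940918), 67.67249298095703))
[[ 0.4434 -0.1519 -0.0012]
 [ 0.4766 -0.1244  0.0313]
 [ 0.5267 -0.0966  0.0377]]
(np.int64(3186), ((486.9837341308594, -125.13627624511719), (31.318632125854492, 85.4061279296875), 66.40961456298828)) (np.int64(1356), ((466.548095703125, -116.2269287109375), (30.259963989257812, 40.4375114440918), 66.6859130859375))
```

```bash
python3 - <<'E'
from look import *
look(["module","plate","plate_mouth","module_front"],[[.50,.23,.20],[.51,.15,.20]],np.pi+.5,"m")
for i in(0,1):
  for q in("module","plate"):
    try: c=np.load(f"m{i}_{q}.npy")
    except Exception: continue
    print(q,i,np.percentile(c,[1,50,99],axis=0)); print(rect(c,.024,.065),rect(c,.05,.065))
a=[cv2.imread(f"pics/{n}.png") for n in("w0","m0")]
cv2.imwrite("pics/b.png",cv2.resize(np.hstack(a),(800,300)))
E
```

```text
0 module 0.58 [251.8 262.2]
0 plate 0.56 [259.9 262.1]
0 module_front 0.91 [212.6 260.9]
module 0.92 2363
plate 0.85 1556
1 module 0.93 [272.2 326.7]
1 plate 0.72 [280.8 321.7]
1 module_front 0.7 [240.3 327.8]
module 0.77 2564
plate 0.91 1470
tri module [0.5798 0.2464 0.0212] [0.0010129083421031367, 0.001012908342103088]
tri plate [0.6005 0.2551 0.0025] [0.00034784778022445626, 0.00034784778022430403]
tri module_front [0.5387 0.223  0.027 ] [0.0017797218897819397, 0.0017797218897814937]
t 7.3333
module 0 [[0.5367 0.2132 0.0231]
 [0.5686 0.2392 0.05  ]
 [0.615  0.2697 0.0559]]
(np.int64(2246), ((576.5355224609375, 242.54061889648438), (84.1852035522461, 31.865385055541992), 27.151987075805664)) (np.int64(1185), ((579.7733154296875, 243.49935913085938), (75.3326644897461, 30.183284759521484), 26.76361656188965))
plate 0 [[0.5566 0.2126 0.0065]
 [0.6004 0.2602 0.0222]
 [0.6472 0.2948 0.0354]]
(np.int64(659), ((604.1893920898438, 254.90597534179688), (72.21276092529297, 60.22649002075195), 26.64223289489746)) (np.int64(0), ((0.0, 0.0), (0.0, 0.0), 0.0))
module 1 [[0.5368 0.212  0.0228]
 [0.571  0.2368 0.0498]
 [0.6196 0.2686 0.0556]]
(np.int64(2440), ((582.0811767578125, 246.64474487304688), (98.19593048095703, 39.77904510498047), 25.897192001342773)) (np.int64(1126), ((581.109375, 243.0974578857422), (77.20404815673828, 31.653249740600586), 26.02350425720215))
plate 1 [[ 0.556   0.2101 -0.0015]
 [ 0.605   0.2426  0.0219]
 [ 0.6533  0.2954  0.0502]]
(np.int64(582), ((596.7100830078125, 250.7186279296875), (92.11580657958984, 61.77677917480469), 25.807458877563477)) (np.int64(24), ((584.6531372070312, 258.92633056640625), (71.93143463134766, 25.0383358001709), 2.3171849250793457))
```

View pics/b.png

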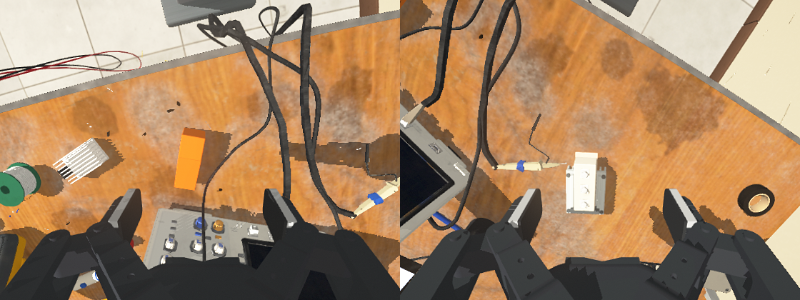

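```bash
cat > cfg.py <<'E'
from look import *
WY=-.402; WC=np.array([.487,-.1248]); 
PY=.463; MOUTH=np.array([.5385,.2230]); D=np.array([np.cos(PY),np.sin(PY)])
G=WC-.027*np.array([np.cos(WY),np.sin(WY)])
def st(): print("tcp",np.array(manip.get_tcp_pos()),"F",np.array(manip.get_force()),"gap",manip.get_finger_gap(),"gf",manip.get_grip_force(),"t",manip.get_t())
E
python3 - <<'E'
from cfg import *
manip.move_pose([*G,.11],down(np.pi+WY)); eoat.grip(.055)
print(manip.servo_line([*G,.018],feed=.1,f_stop=15)); st()
eoat.grip(.02); st()
print(manip.solve_ik([*(MOUTH-.13*D),.018],down(np.pi+PY)))
manip.servo_line([*G,.10],feed=.15); st()
p=cams.capture("wrist"); save(p,"g")
for q in("wedge_tip","wedge_grip"):
    r=pinpoint(p,q); print(q,[(x["p"],x["pixel"]) for x in r[:1]])
E
```

```text
False
tcp [ 0.4623 -0.1143  0.0184] F [-0.0359  1.1233 -0.1837] gap 0.054998765088672276 gf 0.0 t 9.9
tcp [ 0.4624 -0.1143  0.0187] F [-0.7391 -0.0268  6.0723] gap 0.02926642089400575 gf 59.68453109264374 t 10.2417
[ 0.2265  0.648   2.159  -0.      0.3346 -1.8073]
tcp [ 0.4619 -0.1141  0.0996] F [-0.361   0.3656 -1.8662] gap 0.02914822772755237 gf 59.1411030292511 t 10.9417
wedge_tip []
wedge_grip [(0.8, [281.9, 282.1])]
```

View pics/g.png

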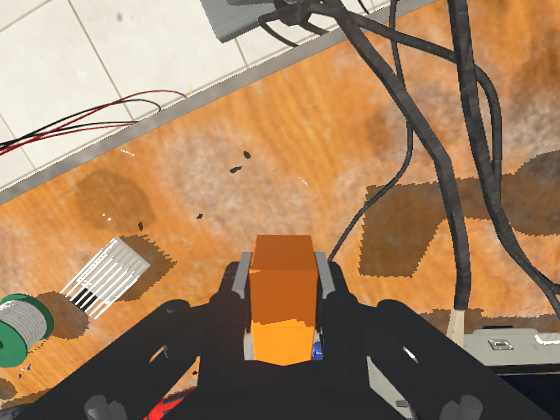

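```bash
python3 - <<'E'
from cfg import *
s=MOUTH-(.0695+.035)*D
manip.servo_line([*s,.10],feed=.2,ori=down(np.pi+PY)); st()
print(manip.servo_line([*s,.0190],feed=.08,f_stop=12)); st()
P={n:cams.capture(n) for n in("top","side","wrist")}
px={}
for n,p in P.items():
    save(p,"s_"+n)
    for q in("wedge_tip","module_front","plate_mouth","wedge_grip"):
        r=pinpoint(p,q)
        if r:
            px[n,q]=r[0]["pixel"]; w=at_z(p,r[0]["pixel"],{"wedge_tip":.02,"wedge_grip":.025}.get(q,.0225))[0,:2]-MOUTH
            print(n,q,round(r[0]["p"],2),np.round(r[0]["pixel"],1),"along/lat mm",1000*w@D,1000*(w@[-D[1],D[0]]))
c=[P[n]["pixels"][:,:,::-1] for n in("top","side")]
t=c[0][160:260,120:260]; s_=c[1][140:240,220:360]
cv2.imwrite("pics/s.png",np.hstack([cv2.resize(np.vstack([t,s_]),(350,500)),cv2.resize(P["wrist"]["pixels"][150:,130:430,::-1],(450,500))]))
st()
E
```

```text
tcp [0.445  0.1757 0.1   ] F [ 0.9262  0.6719 -1.6037] gap 0.029426778030493744 gf 59.115909934043884 t 12.7
True
tcp [0.4446 0.1762 0.0187] F [-0.2458 -0.0423  6.1001] gap 0.02924356016972001 gf 59.88637089729309 t 13.7083
top module_front 0.84 [213.6 184. ] along/lat mm 6.149260610496383 2.2205614680662986
top plate_mouth 0.62 [213.8 185.7] along/lat mm 3.5470171699910216 -1.9245699625967105
side wedge_tip 0.67 [190.5 267.6] along/lat mm -31.809624629991454 -12.444699952232053
side module_front 0.82 [182.1 273.3] along/lat mm 7.994982483347315 14.324852488693628
side plate_mouth 0.49 [180.3 273.9] along/lat mm 15.706031500534559 22.19206559419308
side wedge_grip 0.54 [193.6 245.4] along/lat mm -99.84723041687835 7.105467819574655
wrist module_front 0.51 [283.2 281.3] along/lat mm -104.34241002732483 -0.29767835570632706
wrist wedge_grip 0.94 [283.5 281.1] along/lat mm -105.82331702383507 -0.3795596302604031
tcp [0.4447 0.1762 0.0187] F [-0.1963 -0.2198  7.1239] gap 0.028969250614604203 gf 59.88728106021881 t 14.4583
```

View pics/s.png

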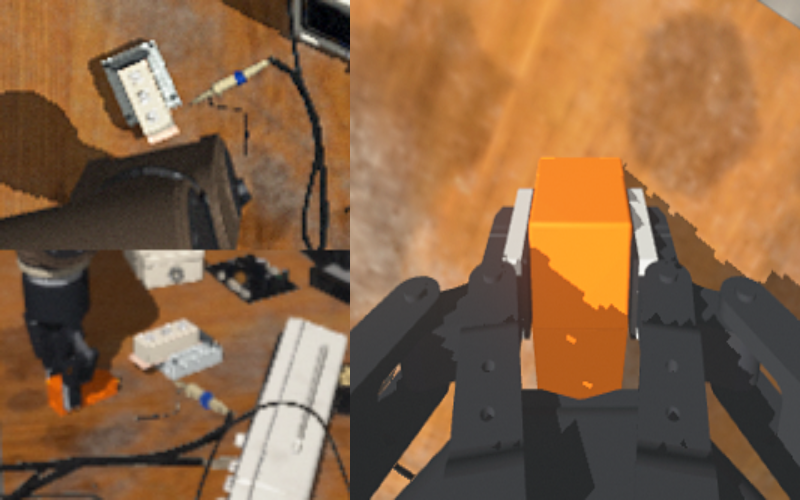

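```bash
cat > push.py <<'E'
from cfg import *
def to(a): manip.servo_line([*(MOUTH+(a/1000-.0695)*D),.0187],feed=.03)
def rep(a):
    F=np.mean([manip.get_force() for _ in range(3)],0); x=np.array(manip.get_tcp_pos()); 
    print(a,"real",1000*((x[:2]-MOUTH)@D)+69.5,"Fd",F[:2]@D,"Flat",F[:2]@[-D[1],D[0]],"Fz",F[2],"My",np.array(manip.get_ft_torque()),"z",x[2],"t",manip.get_t(),flush=True)
def side(n):
    p=cams.capture("side"); save(p,n); r=regions_of(p,"module"); np.savez(n,z=p["z_map"],m=r[0]["pixels"]); return p
E
python3 - <<'E'
from push import *
side("base")
for a in(-15,2,4,6,8,10,12,14): to(a); rep(a)
p=side("mid");b=np.load("base.npz");m=np.load("mid.npz")
k=b["m"]&m["m"]&(b["z"]>0)&(m["z"]>0)
print(k.sum(),"depth change mm",1000*np.median((m["z"]-b["z"])[k]))
cv2.imwrite("pics/mid_c.png",cv2.resize(np.hstack([cv2.imread("pics/base.png")[140:240,230:330],p["pixels"][140:240,230:330,::-1]]),(800,400),interpolation=cv2.INTER_CUBIC))
E
```

```text
-15 real -14.613584373976423 Fd 0.8294255889929443 Flat 0.050154231578538384 Fz 1.4370111874604694 My [ 0.149  -0.3639 -0.0209] z 0.018748914070807338 t 15.4
2 real 1.9701666946439218 Fd -0.36438634941890985 Flat 1.0282463298272162 Fz 3.7392594196338274 My [ 0.1998 -0.0841  0.0637] z 0.018736877129482285 t 16.1167
4 real 3.773798187668646 Fd -1.654815609073092 Flat 0.8522194701484885 Fz 5.158466601698319 My [ 0.067  0.001 -0.009] z 0.018757629013198225 t 16.3667
6 real 5.754177046635135 Fd -2.638429051600795 Flat 0.24368972693933788 Fz 5.038099869056523 My [ 0.0034  0.0846 -0.0009] z 0.018754851132956607 t 16.6167
8 real 7.713366070793128 Fd -1.2622941526073954 Flat 0.3887598784172832 Fz 4.870550530926662 My [0.0448 0.0416 0.0018] z 0.018738183046821438 t 16.8667
10 real 9.14855207966093 Fd -4.373026398034106 Flat 1.0100138364487776 Fz 7.083886775342283 My [-0.1657  0.4313 -0.007 ] z 0.01876019386583455 t 17.1167
12 real 10.628826184956061 Fd -8.361139419277473 Flat 0.33977166489472105 Fz 9.03133458737086 My [-0.3138  0.7017 -0.0226] z 0.018757282332596933 t 17.3667
14 real 12.473646783135983 Fd -8.502354411550742 Flat 1.5086758403300822 Fz 10.484824365623819 My [-0.3621  0.7329  0.0053] z 0.01876278152788876 t 17.6167
301 depth change mm -0.30124187
```

View pics/mid_c.png

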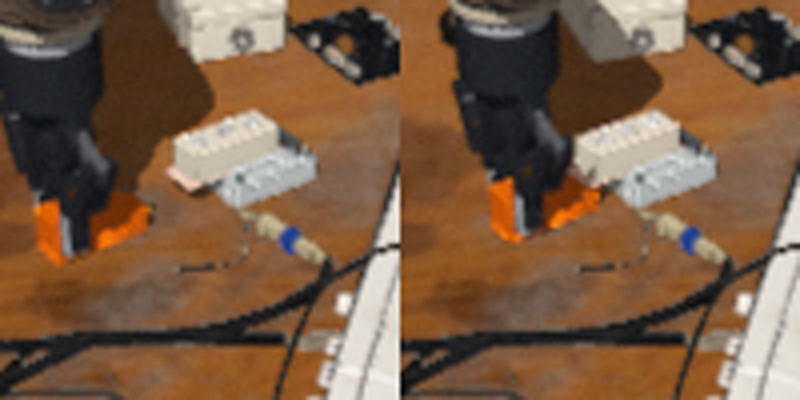

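```bash
python3 - <<'E'
from push import *
for a in(16,18,20,21.5): to(a); rep(a)
manip.wait(.5); rep("settled")
p=side("end");b=np.load("base.npz");m=np.load("end.npz")
k=b["m"]&m["m"]&(b["z"]>0)&(m["z"]>0)
print(k.sum(),"depth change mm",1000*np.median((m["z"]-b["z"])[k]))
# side camera: dz ~ fraction; per-column profile
d=1000*(m["z"]-b["z"]); cols=np.where(k.any(0))[0]
for c in np.array_split(cols,4): kk=k.copy(); kk[:,:c[0]]=0; kk[:,c[-1]+1:]=0; print(c[0],c[-1],kk.sum(),np.median(d[kk]),d[kk].mean())
cv2.imwrite("pics/end_c.png",cv2.resize(np.hstack([cv2.imread("pics/base.png")[150:210,260:320],p["pixels"][150:210,260:320,::-1]]),(800,400),interpolation=cv2.INTER_CUBIC))
E
```

```text
16 real 14.491994994910257 Fd -9.134985601651119 Flat 0.6742188169474869 Fz 10.038005563270781 My [-0.3356  0.764  -0.0066] z 0.018750844701467838 t 17.9667
18 real 16.50056597295621 Fd -8.14362616908758 Flat 0.7972912037929862 Fz 9.987086432916819 My [-0.2974  0.7686  0.0532] z 0.01875850167628302 t 18.2167
20 real 18.520586308844045 Fd -8.515892697385508 Flat 0.8131993219003176 Fz 10.81690100003938 My [-0.2496  0.7914 -0.0299] z 0.01875613395361625 t 18.4667
21.5 real 19.965287547575308 Fd -8.736328386275881 Flat 0.6193445168913531 Fz 9.512134139158555 My [-0.3171  0.7327  0.035 ] z 0.018758460994244854 t 18.7167
settled real 19.975930350208245 Fd -8.617612385567735 Flat 0.8889228077811934 Fz 10.850970506803138 My [-0.2969  0.796   0.0663] z 0.01874687052988442 t 19.2167
275 depth change mm -0.74100494
274 280 70 0.7483959 -0.45142856
281 287 88 -1.4814734 -1.7711343
288 293 72 -1.106739 -0.38919187
294 299 45 -0.7454157 -0.945547
```

View pics/end_c.png

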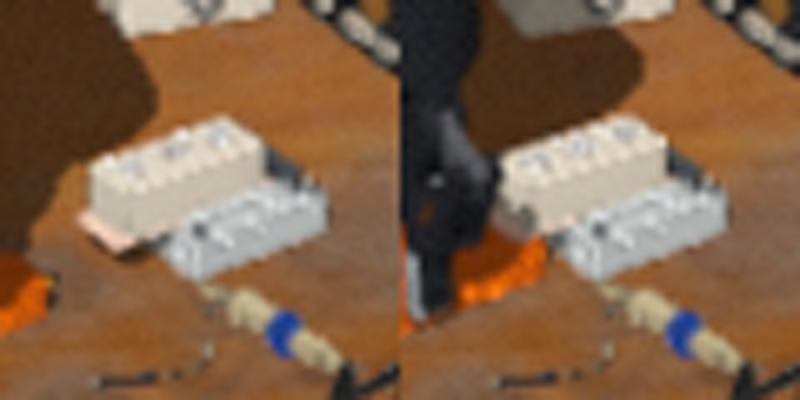

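```bash
python3 - <<'E'
from push import *
to(22.8); manip.wait(.4); rep(22.8); st()
g=lambda n: cv2.cvtColor(n,cv2.COLOR_BGR2GRAY).astype(np.float32)
p=side("end2"); A=cv2.imread("pics/base.png"); B=cv2.imread("pics/end2.png")
m=cv2.erode((np.load("base.npz")["m"]).astype(np.uint8),np.ones((2,2)))*255; m[:,:278]=0
c,W=cv2.findTransformECC(g(A),g(B),np.eye(2,3,dtype=np.float32),cv2.MOTION_AFFINE,None,m,3)
for u,v in((275,184),(298,175)): print(c,"shift px at",u,v,W@[u,v,1]-[u,v])
manip.sign_off(); print(manip.get_t())
E
```

```text
22.8 real 21.2376974906703 Fd -8.391970404715826 Flat 0.9094409012695496 Fz 9.683319317162812 My [-0.362   0.7793  0.0361] z 0.018750041559488496 t 19.9667
tcp [0.4952 0.2017 0.0188] F [-7.9146 -2.9344  9.6833] gap 0.029303210753661085 gf 60.62653183937073 t 19.9667Traceback (most recent call last):
  File "<stdin>", line 6, in <module>
cv2.error: OpenCV(4.12.0) /io/opencv/modules/video/src/ecc.cpp:408: error: (-215:Assertion failed) criteria.type & TermCriteria::COUNT || criteria.type & TermCriteria::EPS in function 'findTransformECC'
```

```bash
python3 - <<'E'
from push import *
g=lambda n: cv2.cvtColor(n,cv2.COLOR_BGR2GRAY)
A=cv2.imread("pics/base.png"); B=cv2.imread("pics/end2.png")
m=np.load("base.npz")["m"].astype(np.uint8)*255; m[:,:278]=0
try:
    c,W=cv2.findTransformECC(g(A),g(B),np.eye(2,3,dtype=np.float32),cv2.MOTION_AFFINE,(3,200,1e-6),m,3)
    for u,v in((275,184),(298,175)): print(c,"shift px at",u,v,W@[u,v,1]-[u,v])
except cv2.error as e: print(e)
manip.sign_off(); print(manip.get_t())
E
```

```text
OpenCV(4.12.0) /io/opencv/modules/video/src/ecc.cpp:574: error: (-7:Iterations do not converge) NaN encountered. in function 'findTransformECC'

the job is handed in; nothing more can be done
the job is handed in; nothing more can be done
```

The job is handed in at about 20 s, with the wedge still gripped (about 60 N), flat and about 21 mm in under the module; the near end is raised an estimated 3.9 mm, worked out from where contact force began and the ramp slope, since my image check of the exact lift failed and only the pictures show it raised.

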